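# Slide a bearing housing into its gauging nest and half-open the air

### The arm

A 6-joint arm with a two-finger parallel gripper is mounted at the origin on the work surface. World frame = base frame: x ahead of the robot, y to its left, z up, the work surface at z = 0. Lengths are in m, angles in rad, forces in N, time in s.
With the tool pointing down it reaches from about 0.35 to 0.975 m from the base axis. Payload 4.9 kg.
Tool frame: the origin (TCP) lies at the very end of the fingers, on their centre line; the grasp point (between the pads) lies 19 mm behind it; x points along the fingers, y is the direction in which the jaws open and shut, and the axes are right-handed (so a half turn about x gives the same grasp; the last joint's range is limited). The gripper opens to 85 mm and grips with 20 to 120 N. Pads are 22 mm wide; open, the fingers measure 114 mm over their backs; the gripper's body (76 mm by 85 mm) begins 54 mm behind the grasp point. The pads swing forward as they close: fully open they stand 13 mm farther back than shut.
Start: joints at [-0.119, 0.053, 1.613, -0, 1.476, -0.119], TCP at [0.625, 0, 0.231] pointing down, gripper open.
Joint ranges: [-3.01, 3.01], [-1.01, 2.22], [0.06, 2.58], [-1.02, 4.17], [0.09, 2.62], [-3.14, 3.14]. Speed limits (rad/s): [2.57, 2.57, 3.14, 3.14, 3.14, 3.14].

### API

Orientations are given as a unit quaternion [w, x, y, z].
In Python, from plant import manip gives the robot as it stands.
- The arm moves only by the tool play_rows, never from a script. Its argument "plan" is a list of rows, each a list of 5 numbers: the shift along the tool's x, y, z in mm, then the turn about the tool's x in rad, then the closure, from -1 (fully open) to 1 (shut). A call has 1 to 8 rows; each row is the pose to reach, as a shift and turn from the pose commanded when the call began, along the tool's axes at that moment; what a row does not reach only later rows make up. A row lasts 1/8 s, in which the tool goes at most 62.5 mm and 10.7 degrees, less where a joint would pass 70% of its speed; a pose out of reach is approached as far as the arm can. A call with a gripper value outside its range is refused whole. The fingers move at their own pace and stop on an object; the grip force is fixed at half the most. Time passes only in rows, so rows that repeat a pose let the fingers close. It gives the time, the measured TCP pose, the force and the opening at its end, in the units of the state.
- manip.state(): the state, without advancing time (a new reading comes with each control period).
- manip.grab_frame(name): name is "scene" or "side" or "wrist"; returns a dict with "img" (400x640x3 uint8, red, green, blue), "range_z" (400x640 float32, m along the optical axis (not along the pixel's ray), 0 where there is no reading), "fx", "fy", "cx", "cy" (pixels), "origin" and "rotation" of the camera in the world. Camera axes: x right, y up, looking along -z (the intrinsics and any distortion apply to the point x, -y, -z); pixel columns grow to the right and rows downward; lengths in m; the calibration is good to about 2 mm. A picture is of the moment at which its call begins.
- manip.job_done(): hands the job in, once; it reports no verdict.
The state is a dict: "time": time; "joint_pos": joint angles; "joint_vel": joint speeds; "joint_efforts": joint torques, N m; "tool_pos": TCP position; "tool_rot": TCP orientation; "contact_force": force on the tool from outside, world axes, zero at the start; "ft_torque": the same for the moment, N m; "gripper_width": opening from 0.0 (shut) to 1.0 (fully open).
Only numpy, scipy, OpenCV 4.12 (cv2) and the standard library are available. Lean on these libraries where they do the work, as an engineer would, in place of code of your own. Each camera call takes 0.05 s, during which the arm holds its last target. There are 200 camera calls.

### The job

Gently slide the orange square bearing housing over the fixture's deck into the nest whose pocket has its shape, without lifting it off the deck, until it has dropped in and sits flat and fully home. Then turn the red air-valve lever half open, to 45 degrees (the green mark), and let go. Leave the loose round housing and the two steel rings where they lie.

Things in the scene. Friction and masses are not known exactly. Their poses are not given: they have to be found in the camera images.
- housing: Loose orange square bearing housing, 94 x 94 mm and 26 mm high, flat on top (too wide to grip), about 0.6 kg, it slides stiffly. Origin: centre of its underside, z up, x and y square to its sides. It starts on the fixture's deck, 14 mm above the table; its four sides are alike.
- fixture: Fixed gauging fixture. Origin: centre of its underside; z up. Bare aluminium deck, 230 mm along its x, 140 mm along y, top 14 mm above the table. Nest plates adjoin at y = +135 and -135 mm (either may be the square one), flush with it. A green end stop at each end, 120 mm along x, top at 34 mm, inner face at y = +/-182.5 mm: a housing against it lies over the pocket, lengthwise.
- square_nest: Fixed blue nest plate, 130 x 130 x 14 mm, with a square, yellow-floored pocket, 97 x 97 mm and 8 mm deep, in its middle (1.5 mm of play on each side of the housing). Origin: centre of its underside, on the table; z up, axes parallel to the fixture's and to the pocket's sides. The pocket's floor is 6 mm and its rim 14 mm above the table.
- round_nest: Fixed blue nest plate, 130 x 130 x 14 mm, with a round yellow-floored pocket of 97 mm diameter, 8 mm deep: not for the square housing. Origin: centre of its underside.
- air_valve (a joint): Angle of the air valve's red lever (rad), 0 closed, 1.571 fully open; grows as the lever turns clockwise seen from above. Half open is 0.785. It stays where it is left; about 2 N at the tip turns it.
- valve_tip (a point): Middle of the lever's red grip (60 mm long, 16 mm wide, 12 mm thick, its top 88 mm above the table), 65 mm from the pivot, 82 mm above the table. Nothing stands under the grip but the table.
- valve_pivot (a point): On the lever's turning axis (vertical), 82 mm above the table. Fixed. Its x and y axes are the valve's: closed, the lever points along -x from the pivot; fully open, along +y; at 45 degrees between the two, over the green mark on the white plate.
- round_housing: Loose round housing, grey metal, 94 mm diameter, 26 mm high, on the table to the left of the fixture; not to be moved. Origin: centre of its underside.
- ring_a: Loose steel ring, 72 mm diameter, 28 mm high, on the table; not to be moved. Origin: centre of its underside.
- ring_b: Loose steel ring, 64 mm diameter, 24 mm high, on the table; not to be moved. Origin: centre of its underside.
There are look-alikes about, which are no part of the job. Of the things that look like the housing, the middle-sized one is meant.

How it is judged:
On the way, in this order (a step that is already met when the one before it is completed fails the run):
1. The square housing is down in the square nest: its underside less than 2.5 mm above the pocket's floor, its centre within 4 mm of the pocket's, flat within 2 degrees (z of housing in the frame of square_nest below 0.0085 m and horizontal distance between housing and square_nest below 0.004 m and angle between housing's own z axis and vertical below 0.035 rad), for 0.2 s.
2. Then the air-valve lever stands within 7 degrees of half open (value of joint air_valve between 0.663 and 0.907 rad), for 0.2 s.
At the end, for the whole second after the job is handed in: The square housing lies at rest in the square nest (underside less than 2.5 mm above the pocket's floor, centre within 4 mm, flat within 2 degrees), and the valve lever stands at 45 degrees, within 7 (all of step 1 and all of step 2 and linear speed of housing below 0.02 m/s); the robot touches nothing.
It fails at once if The housing is lifted more than 12 mm off the deck (height (world z) of housing above 0.026 m).
It fails at once if The housing falls off the deck onto the table (height (world z) of housing below 0.003 m).
It fails at once if The round housing or a ring is moved by more than 15 mm (distance of any of round_housing, ring_a, ring_b from where it was at the start of the episode above 0.015 m).
It fails at once if The housing is rammed against the fixture with over 40 N (contact force between housing and fixture above 40 N).
It also fails if it takes over 69 s, if anything falls off the work surface, if the arm or the gripper's body presses on something with over 40 N, if the wrist force passes 120 N, or if a joint passes its speed limit or range.

## Working session

There is one attempt and no reset: what is moved stays moved. The work goes in short steps, Python scripts to look and compute and a tool call to move; the robot and the scene stay as the last step left them, time stands still between calls to the robot, and variables do not carry over. Pictures are saved under pics/ and viewed, about 8 in all and at most 12, crops included, and the job is handed in when it is done.

Besides the shell and the picture viewer there is one more tool, called in YAML: its name, and indented under it one key for each argument. play_rows: Moves the arm, as the interface text tells. Its arguments: {"type":"object","properties":{"plan":{"type":"array"}},"required":["plan"]}

```bash
mkdir -p pics; ls; cat > h.py <<'E'
import numpy as np, cv2
from plant import manip
def grab(n):
    f=manip.grab_frame(n); np.savez('pics/'+n+'.npz',**{k:v for k,v in f.items()}); return f
def world(f,u,v,z=None):
    d=np.array([(u-f['cx'])/f['fx'],-(v-f['cy'])/f['fy'],-1.0]); R=np.array(f['rotation']);o=np.array(f['origin'])
    if R.shape!=(3,3): raise Exception(R)
    if z is None: return o+R@(d*f['range_z'][int(v),int(u)])
    w=R@d; return o+w*(z-o[2])/w[2]
E
python3 - <<'E'
from h import *
for n in ['scene','side']:
    f=grab(n); cv2.imwrite(f'pics/{n}1.png',f['img'][:,:,::-1])
    print(n,{k:v for k,v in f.items() if k not in('img','range_z')})
print(manip.state())
E
```

```text
pics
scene {'fx': 420.3390065967462, 'fy': 420.3390065967462, 'cx': 319.2092035603042, 'cy': 192.6156006038565, 'origin': array([0.86069868, 0.43388729, 0.97767486]), 'rotation': array([0.3025117 , 0.07838038, 0.24814338, 0.91693405])}
side {'fx': 465.32978591608986, 'fy': 465.32978591608986, 'cx': 318.6459382419672, 'cy': 194.99404943143088, 'origin': array([0.22856991, 1.14383063, 0.82995103]), 'rotation': array([-0.13550656, -0.06913839,  0.48006108,  0.86394399])}
{'time': 0.1, 'joint_pos': array([-1.19011937e-01,  5.33238060e-02,  1.61413427e+00,  4.68818972e-06,
        1.47600022e+00, -1.19018044e-01]), 'joint_vel': array([-0.002181  , -0.00155524, -0.00373496, -0.00092931, -0.00197977,
        0.00010136]), 'joint_efforts': array([ 6.14647306e-04, -3.94903493e+01, -3.71363103e+01, -4.52310599e-05,
        3.99340541e-03, -4.17574097e-05]), 'tool_pos': array([6.24446083e-01, 6.05047995e-05, 2.30178912e-01]), 'tool_rot': array([ 0.49948169,  0.49959193,  0.50052071, -0.5004048 ]), 'contact_force': array([-0.0487205 , -0.50517426, -0.30928364]), 'ft_torque': array([-0.03727964,  0.0003193 ,  0.0293155 ]), 'gripper_width': 1.0036401404307893}
```

View pics/scene1.png

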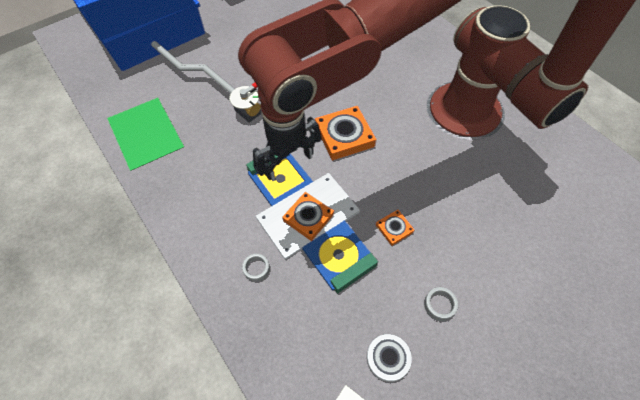

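View pics/side1.png

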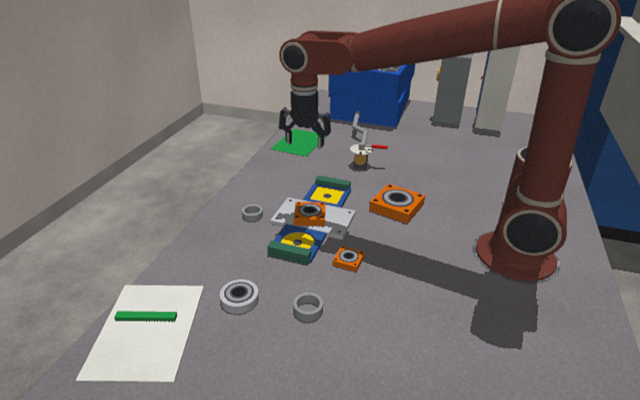

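The scene shows the orange housing on the white deck at about (308,215), turned relative to it. The square nest is at (280,178), partly behind the gripper, the round nest is at (338,253), and the valve is near (245,97). In the side view the red lever is at (373,147).

```bash
cat > h.py <<'E'
import numpy as np, cv2
from scipy.spatial.transform import Rotation as Ro
from plant import manip
def grab(n): return manip.grab_frame(n)
def cloud(f):
    v,u=np.mgrid[0:400,0:640]; z=f['range_z']
    P=np.stack([(u-f['cx'])/f['fx']*z,-(v-f['cy'])/f['fy']*z,-z],-1)
    R=Ro.from_quat(np.roll(f['rotation'],-1)).as_matrix()
    return P@R.T+f['origin']
def masks(f):
    h=cv2.cvtColor(f['img'],cv2.COLOR_RGB2HSV); H,S,V=[h[:,:,i].astype(int) for i in range(3)]
    return dict(orange=(H>5)&(H<16)&(S>170)&(V>100),yellow=(H>22)&(H<34)&(S>150)&(V>60),red=((H<4)|(H>176))&(S>190)&(V>110),
      green=(H>50)&(H<90)&(S>100)&(V>40),blue=(H>100)&(H<120)&(S>150)&(V>60),white=(S<25)&(V>185))
def report(f,names,lo,hi,box=None):
    P=cloud(f);M=masks(f)
    for n in names:
        m=M[n]&(f['range_z']>0)&(P[:,:,2]>lo)&(P[:,:,2]<hi)
        k,l,st,c=cv2.connectedComponentsWithStats(m.astype(np.uint8))
        for i in range(1,k):
            if st[i,4]<25: continue
            p=P[l==i]; r=cv2.minAreaRect((p[:,:2]*1000).astype(np.float32))
            print(n,st[i,4],'px',c[i].round(),'mean',p.mean(0).round(4),'z5-95',np.percentile(p[:,2],[5,95]).round(4),'rect',np.round(r[0],1),np.round(r[1],1),round(r[2],1))
E
python3 - <<'E'
from h import *
for n in ['scene','side']:
    f=grab(n); print(n)
    report(f,['orange'],.030,.06); report(f,['yellow'],-.01,.03); report(f,['red'],.06,.11); report(f,['green'],-.01,.12); report(f,['white'],.006,.1)
E
```

```text
scene
orange 873 px [345. 132.] mean [ 0.3639 -0.1267  0.0372] z5-95 [0.0333 0.0404] rect [ 358.6 -134.6] [138.8 132.9] 75.0
orange 615 px [308. 217.] mean [0.6057 0.0312 0.0393] z5-95 [0.0339 0.0428] rect [600.2  23.7] [94.1 93.3] 16.0
yellow 718 px [282. 178.] mean [ 0.5847 -0.1208  0.0061] z5-95 [0.003  0.0092] rect [ 586.7 -127.4] [90.1 94.3] 88.6
yellow 925 px [338. 253.] mean [0.5958 0.1429 0.0066] z5-95 [0.0036 0.0096] rect [595.7 140.8] [88.4 92.4] 88.3
green 3189 px [144. 133.] mean [ 0.8208 -0.4951  0.0022] z5-95 [-0.0009  0.0053] rect [ 819.3 -499.4] [223.1 159.7] 84.5
green 55 px [251. 167.] mean [ 0.6401 -0.1851  0.0324] z5-95 [0.0236 0.0376] rect [ 640.2 -186.3] [29.6 15.4] 75.3
green 669 px [354. 272.] mean [0.602  0.2099 0.032 ] z5-95 [0.0184 0.0364] rect [599.7 207.8] [ 29.3 117.1] 88.4
white 658 px [223.  85.] mean [ 0.5599 -0.467   0.0634] z5-95 [0.052  0.0873] rect [ 585.1 -540.3] [ 80.1 412.3] 17.0
white 237 px [345. 128.] mean [ 0.3568 -0.1353  0.0391] z5-95 [0.0361 0.0419] rect [ 357.  -136.3] [86.9 84.4] 37.5
white 1885 px [298. 209.] mean [ 0.6039 -0.0136  0.
[... 1739 characters left out ...]
212.2] [ 28.7 117.4] 87.2
green 495 px [146. 316.] mean [0.8348 0.5281 0.0144] z5-95 [0.0072 0.0186] rect [837.2 526.6] [137.2  22. ] 16.1
white 56 px [355. 149.] mean [ 0.5584 -0.3728  0.0678] z5-95 [0.0649 0.0703] rect [ 561.5 -374.8] [30.5 73.6] 21.9
white 207 px [286. 208.] mean [0.687  0.0042 0.0147] z5-95 [0.0121 0.0176] rect [684.4  10.1] [138.2  47.3] 89.5
white 369 px [338. 215.] mean [ 0.5217 -0.0112  0.0148] z5-95 [0.0117 0.0174] rect [525.3 -12.3] [89.1 88.9] 0.4
white 61 px [322. 229.] mean [0.5479 0.0724 0.015 ] z5-95 [0.0122 0.0175] rect [555.   69.9] [24.  62.7] 84.3
white 204 px [238. 294.] mean [0.6561 0.407  0.0266] z5-95 [0.0244 0.0291] rect [659.  401.3] [88.  89.7] 64.2
```

play_rows:
  plan:
    - [30,20,-5,0.18,0.1]
    - [60,50,-15,0.36,0.1]
    - [90,76,-23,0.54,0.1]
    - [110,76,-23,0.72,0.1]
    - [120,76,-23,0.9,0.1]
    - [130,76,-23,1.08,0.1]
    - [130,76,-23,1.26,0.1]
    - [130,76,-23,1.44,0.1]

```text
time: 1.2
tool_pos: [0.7006, 0.023, 0.1005]
tool_rot: [-0.044, -0.705, -0.044, 0.706]
contact_force: [0.9, -0.2, 0.2]
gripper_width: 0.445
```

play_rows:
  plan:
    - [0,0,0,0.08,0.1]
    - [0,0,0,0.16,0.1]
    - [0,0,0,0.16,0.1]

```text
time: 1.58
tool_pos: [0.7008, 0.023, 0.101]
tool_rot: [0.01, -0.707, 0.01, 0.707]
contact_force: [-0.1, 0.5, 0.0]
gripper_width: 0.451
```

```bash
python3 - <<'E'
from h import *
f=grab('scene')
report(f,['orange'],.030,.06); report(f,['yellow'],-.01,.03);report(f,['red'],.06,.11); report(f,['green'],.02,.12);report(f,['white'],.01,.018)
w=grab('wrist');report(w,['orange','yellow','red','green'],-.01,.1);report(w,['white'],.006,.018)
cv2.imwrite('pics/two.png',np.vstack([f['img'][60:340,120:520,::-1],cv2.resize(w['img'],(400,250))[:,:,::-1]]))
s=manip.state();print(s['tool_pos'],Ro.from_quat(np.roll(s['tool_rot'],-1)).as_matrix().round(3),s['gripper_width'],s['time'])
E
```

```text
orange 478 px [356. 137.] mean [ 0.3525 -0.0933  0.0369] z5-95 [0.0324 0.0403] rect [ 360.2 -128. ] [120.7 131.6] 75.1
orange 605 px [308. 217.] mean [0.6052 0.0316 0.0395] z5-95 [0.0341 0.0431] rect [601.4  25. ] [91.7 92.8] 15.8
yellow 178 px [292. 182.] mean [ 0.5692 -0.0959  0.0061] z5-95 [0.0028 0.0092] rect [571.7 -96.8] [60.4 29.4] 0.2
yellow 925 px [338. 253.] mean [0.5958 0.1428 0.0066] z5-95 [0.0037 0.0095] rect [594.9 141.5] [91.5 88.3] 3.7
red 65 px [261.  81.] mean [ 0.4727 -0.3881  0.0873] z5-95 [0.0835 0.0904] rect [ 472.6 -388.5] [50.8 13.9] 6.1
green 631 px [354. 272.] mean [0.6019 0.2091 0.0331] z5-95 [0.0257 0.0364] rect [600.  207.6] [ 29.9 117.2] 88.3
white 1146 px [322. 195.] mean [ 0.5305 -0.0116  0.0141] z5-95 [0.0113 0.0169] rect [562.2  -2.6] [117.7 170.7] 87.5
white 97 px [263. 221.] mean [ 0.6988 -0.0379  0.0139] z5-95 [0.0114 0.0166] rect [698.5 -39.4] [18.6 48. ] 3.2
white 31 px [287. 229.] mean [0.6622 0.0176 0.0142] z5-95 [0.0121 0.0169] rect [663.   18.1] [26.4  9.7] 2.4
white 100 px [301. 241.] mean [0.6506 0.0644 0.0141] z5-95 [0.0116 0.0162] rect [
[... 797 characters left out ...]
85.8
green 37 px [590. 309.] mean [ 0.6223 -0.1734  0.0291] z5-95 [0.0248 0.0328] rect [ 622.5 -173.6] [2.1 7.9] 89.4
green 25 px [584. 312.] mean [ 0.617 -0.173  0.025] z5-95 [0.0198 0.0286] rect [ 616.9 -173.2] [5.4 1.8] 9.6
green 58 px [574. 341.] mean [ 0.589  -0.1723  0.0222] z5-95 [0.0168 0.0283] rect [ 589.  -172.5] [ 2.  10.4] 87.8
white 6084 px [392. 238.] mean [ 0.677  -0.0291  0.0146] z5-95 [0.0136 0.0157] rect [668.2 -20. ] [84.4 80.8] 88.2
white 135 px [282. 271.] mean [0.6524 0.0535 0.0147] z5-95 [0.0137 0.0155] rect [652.3  53.4] [ 5.3 20.5] 82.6
[0.70085026 0.02299308 0.10104481] [[-0.    -0.028 -1.   ]
 [ 0.    -1.     0.028]
 [-1.    -0.     0.   ]] 0.4553490835329779 1.675
```

View pics/two.png

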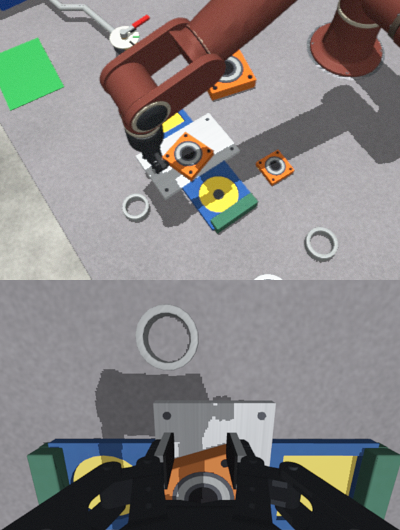

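play_rows:
  plan:
    - [40,0,0,0,0.1]
    - [70,0,0,0,0.1]
    - [80,0,0,0,0.1]
    - [82,0,0,0,0.1]
    - [82,0,10,0,0.1]
    - [82,0,20,0,0.1]
    - [82,0,25,0,0.1]
    - [82,0,30,0,0.1]

```text
time: 2.68
tool_pos: [0.6708, 0.0239, 0.0199]
tool_rot: [-0.01, 0.707, -0.01, -0.707]
contact_force: [-0.6, -0.8, 0.2]
gripper_width: 0.447
```

play_rows:
  plan:
    - [0,0,3,0,0.1]
    - [0,0,6,0,0.1]
    - [0,0,9,0,0.1]
    - [0,0,12,0,0.1]
    - [0,0,14,0,0.1]
    - [0,0,16,0,0.1]
    - [0,0,16,0,0.1]

```text
time: 3.55
tool_pos: [0.6551, 0.0244, 0.0196]
tool_rot: [-0.01, 0.707, -0.01, -0.707]
contact_force: [2.6, -0.4, 1.2]
gripper_width: 0.452
```

```bash
python3 - <<'E'
from h import *
f=grab('scene')
report(f,['orange'],.034,.06); 
f=grab('side');report(f,['orange'],.034,.06); 
f=grab('wrist');report(f,['orange'],.034,.06)
cv2.imwrite('pics/w2.png',f['img'][:,:,::-1])
E
```

```text
orange 53 px [324. 133.] mean [ 0.4154 -0.157   0.0371] z5-95 [0.035  0.0397] rect [ 415.9 -160. ] [53.5 13.6] 83.2
orange 152 px [366. 136.] mean [ 0.3255 -0.0785  0.0373] z5-95 [0.0346 0.0406] rect [328.7 -84.4] [51.1 45.8] 74.3
orange 393 px [320. 214.] mean [0.5781 0.0431 0.04  ] z5-95 [0.0368 0.0432] rect [589.   28.2] [92.9 93.5] 13.1
orange 450 px [397. 200.] mean [ 0.3565 -0.1197  0.0379] z5-95 [0.0347 0.0411] rect [ 358.1 -131.9] [141.2 132.2] 74.7
orange 249 px [313. 214.] mean [0.5856 0.0401 0.0399] z5-95 [0.0358 0.0429] rect [589.2  31.6] [92.3 94.4] 12.4
orange 3054 px [324. 333.] mean [0.6316 0.0239 0.0406] z5-95 [0.0395 0.0415] rect [632.9  25.2] [48.8 22.6] 86.8
orange 33 px [205. 371.] mean [0.6134 0.0774 0.0407] z5-95 [0.04   0.0413] rect [613.7  78. ] [3.  8.8] 77.0
```

View pics/w2.png

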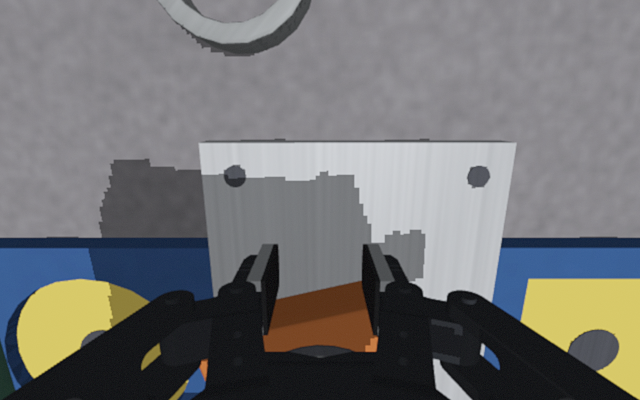

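The wrist view shows the housing still turned 13° and pushed to x of about 589 mm, so it slid more than it rotated. I'll push the +y face instead with the fingers spread wider.

play_rows:
  plan:
    - [0,0,-15,0,0.1]
    - [-35,0,-15,-0.1,-0.35]
    - [-70,-20,0,-0.28,-0.35]
    - [-70,-55,30,-0.46,-0.35]
    - [-70,-80,50,-0.64,-0.35]
    - [-70,-89,63,-0.82,-0.35]
    - [-70,-89,63,-1.0,-0.35]
    - [-70,-89,63,-1.18,-0.35]

```text
time: 4.7
tool_pos: [0.5925, 0.1157, 0.0879]
tool_rot: [-0.386, -0.591, -0.388, 0.593]
contact_force: [0.5, -1.1, 0.3]
gripper_width: 0.675
```

play_rows:
  plan:
    - [0,0,0,-0.18,-0.35]
    - [30,0,0,-0.36,-0.35]
    - [60,0,0,-0.39,-0.35]
    - [69,0,0,-0.39,-0.35]
    - [69,0,0,-0.39,-0.35]

```text
time: 5.32
tool_pos: [0.5934, 0.1152, 0.0193]
tool_rot: [-0.492, -0.507, -0.493, 0.508]
contact_force: [-0.2, -0.5, 0.4]
gripper_width: 0.671
```

```bash
python3 - <<'E'
from h import *
f=grab('scene')
report(f,['orange'],.034,.06); 
s=manip.state();print(s['tool_pos'],Ro.from_quat(np.roll(s['tool_rot'],-1)).as_matrix().round(3),s['gripper_width'],s['time'])
f=grab('wrist');report(f,['orange'],.034,.06)
E
```

```text
orange 283 px [331. 120.] mean [ 0.3708 -0.1829  0.0376] z5-95 [0.035  0.0405] rect [ 359.9 -190. ] [152.8  71.1] 15.1
orange 79 px [364. 140.] mean [ 0.3405 -0.0704  0.0372] z5-95 [0.0348 0.0395] rect [347.7 -69.4] [48.9 26.2] 2.6
orange 322 px [303. 214.] mean [0.6106 0.0168 0.0399] z5-95 [0.0367 0.0427] rect [589.7  23.9] [93.3 83.6] 11.4
[0.59451921 0.11525469 0.02056705] [[-0.001  1.    -0.03 ]
 [ 0.    -0.03  -1.   ]
 [-1.    -0.001 -0.   ]] 0.6788555518354485 5.375
orange 425 px [361. 348.] mean [0.6121 0.0793 0.0361] z5-95 [0.0342 0.039 ] rect [607.9  78.4] [36.4  2.3] 11.6
```

play_rows:
  plan:
    - [0,0,8,0,-0.35]
    - [0,0,16,0,-0.35]
    - [0,0,20,0,-0.35]
    - [0,0,23,0,-0.35]
    - [0,0,26,0,-0.35]
    - [0,0,29,0,-0.35]
    - [0,0,32,0,-0.35]
    - [0,0,35,0,-0.35]

```text
time: 6.42
tool_pos: [0.594, 0.0802, 0.0207]
tool_rot: [0.493, 0.508, 0.492, -0.507]
contact_force: [1.6, 3.9, 2.0]
gripper_width: 0.681
```

play_rows:
  plan:
    - [0,0,3,0,-0.35]
    - [0,0,6,0,-0.35]
    - [0,0,9,0,-0.35]
    - [0,0,12,0,-0.35]
    - [0,0,15,0,-0.35]
    - [0,0,15,0,-0.35]

```text
time: 7.18
tool_pos: [0.5926, 0.0646, 0.0199]
tool_rot: [-0.492, -0.507, -0.493, 0.508]
contact_force: [1.4, 2.1, -0.4]
gripper_width: 0.675
```

```bash
python3 - <<'E'
from h import *
for n in ['scene','side']:
    f=grab(n); report(f,['orange'],.034,.06); 
    cv2.imwrite(f'pics/{n}5.png',f['img'][:,:,::-1])
f=grab('wrist');report(f,['orange'],.034,.06)
a,b=cv2.imread('pics/scene5.png'),cv2.imread('pics/side5.png')
cv2.imwrite('pics/c5.png',np.hstack([cv2.resize(a[130:290,220:400],None,fx=2.2,fy=2.2),cv2.resize(b[140:300,230:410],None,fx=2.2,fy=2.2)]))
E
```

```text
orange 229 px [347. 144.] mean [ 0.386  -0.0906  0.0375] z5-95 [0.035  0.0403] rect [375.4 -91.5] [ 39.9 110.5] 75.0
orange 154 px [295. 204.] mean [ 0.6109 -0.0178  0.0401] z5-95 [0.0369 0.0429] rect [610.6 -20.5] [72.9 40.1] 52.4
orange 449 px [397. 200.] mean [ 0.3563 -0.1212  0.0377] z5-95 [0.035  0.0404] rect [ 359.1 -129.8] [136.9 132.1] 73.6
orange 100 px [330. 212.] mean [0.5408 0.0145 0.0398] z5-95 [0.0353 0.043 ] rect [543.3   8.5] [88.8 22.8] 89.8
orange 83 px [307. 212.] mean [0.6053 0.0384 0.0394] z5-95 [0.0356 0.0427] rect [610.4  34.7] [36.4 71.5] 40.1
orange 4314 px [320. 318.] mean [0.5922 0.0481 0.0397] z5-95 [0.0353 0.0414] rect [592.1  45. ] [19.4 63.5] 87.8
```

View pics/c5.png

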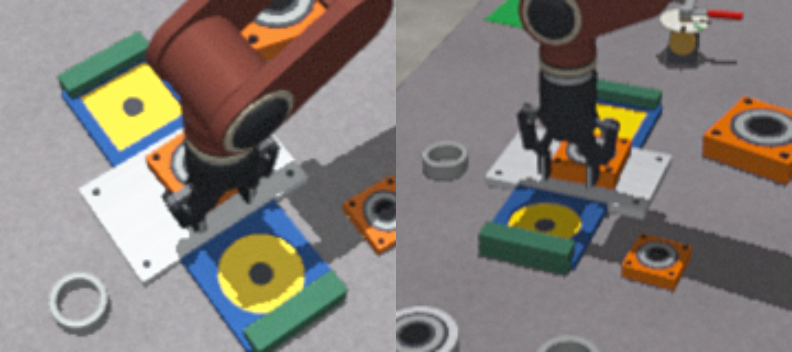

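play_rows:
  plan:
    - [0,0,-10,0,-0.35]
    - [-40,0,-10,-0.1,-0.35]
    - [-70,-40,0,-0.28,-0.35]
    - [-70,-80,30,-0.46,-0.35]
    - [-70,-100,60,-0.64,-0.35]
    - [-70,-100,60,-0.82,-0.35]
    - [-70,-100,60,-1.0,-0.35]
    - [-70,-100,60,-1.18,-0.35]

```text
time: 8.32
tool_pos: [0.4907, 0.0083, 0.0899]
tool_rot: [0.692, 0.145, 0.692, -0.146]
contact_force: [0.3, -0.4, -0.4]
gripper_width: 0.678
```

play_rows:
  plan:
    - [0,0,0,-0.18,-0.35]
    - [0,0,0,-0.36,-0.35]
    - [0,0,0,-0.39,-0.35]
    - [0,0,0,-0.39,-0.35]

```text
time: 8.82
tool_pos: [0.4911, 0.0084, 0.0901]
tool_rot: [0.707, 0.012, 0.707, -0.012]
contact_force: [0.3, 0.2, 0.4]
gripper_width: 0.674
```

```bash
python3 - <<'E'
from h import *
for n in ['scene','side','wrist']:
    f=grab(n); print(n);report(f,['orange'],.034,.06);report(f,['yellow'],0,.012);report(f,['green'],.02,.04)
s=manip.state();print(s['tool_pos'],Ro.from_quat(np.roll(s['tool_rot'],-1)).as_matrix().round(3),s['joint_pos'])
E
```

```text
scene
orange 111 px [322. 124.] mean [ 0.4    -0.1888  0.0377] z5-95 [0.035  0.0405] rect [ 404.1 -189.1] [64.1 26. ] 53.2
orange 148 px [366. 136.] mean [ 0.3275 -0.0774  0.0375] z5-95 [0.0348 0.0409] rect [328.8 -82.5] [47.9 46.4] 74.2
orange 568 px [311. 207.] mean [0.5818 0.0122 0.0398] z5-95 [0.0363 0.0429] rect [578.3   7.2] [93.4 94. ] 2.0
yellow 882 px [280. 177.] mean [ 0.5876 -0.1274  0.0061] z5-95 [0.003 0.009] rect [ 586.8 -128. ] [92.9 94.4] 89.3
yellow 933 px [338. 253.] mean [0.5959 0.1428 0.0067] z5-95 [0.0039 0.0096] rect [594.6 140.4] [88.5 92.9] 87.7
green 428 px [267. 159.] mean [ 0.5903 -0.1827  0.0325] z5-95 [0.0236 0.0368] rect [ 588.6 -185.4] [ 30.2 116.5] 89.1
green 628 px [354. 272.] mean [0.6021 0.2092 0.0332] z5-95 [0.0272 0.0366] rect [600.1 207.8] [ 28.9 116.9] 88.4
side
orange 446 px [397. 200.] mean [ 0.3569 -0.1201  0.0378] z5-95 [0.0349 0.0408] rect [ 357.9 -131.6] [135.1 133.5] 73.0
orange 256 px [318. 211.] mean [0.5745 0.0213 0.0399] z5-95 [0.0355 0.0432] rect [577.7  10.2] [91.2 94.4] 0.3
yellow 281 px [326. 194.] mean [ 0.5957 -0.1281  0.0069] z5-95 [0.0038 0.01  ] rect [ 593.6 -130.8] [94.3 82.9] 2.7
yellow 311 px [298. 239.] mean [0.5996 0.1318 0.0073] z5-95 [0.0047 0.0104] rect [599.9 130.3] [65.3 91.2] 86.6
green 127 px [326. 180.] mean [ 0.6095 -0.1776  0.0308] z5-95 [0.0208 0.0365] rect [ 609.  -181.4] [72.8 28.3] 1.9
green 343 px [289. 250.] mean [0.5966 0.2148 0.0319] z5-95 [0.0225 0.0369] rect [597.9 212.7] [ 30.8 115.6] 86.1
wrist
orange 331 px [157.  73.] mean [ 0.4013 -0.0786  0.0368] z5-95 [0.0356 0.0381] rect [402.4 -79. ] [ 2.1 77.3] 74.5
orange 548 px [321. 283.] mean [0.5327 0.0077 0.037 ] z5-95 [0.0343 0.0396] rect [532.7   7.3] [81.6  2.7] 89.8
[0.49127999 0.00824757 0.09023886] [[-0.     0.032  0.999]
 [-0.     0.999 -0.032]
 [-1.    -0.    -0.   ]] [-1.34760401e-01 -1.38640251e-01  2.04383687e+00 -8.45446042e-05
  1.23661874e+00 -1.67354052e+00]
```

play_rows:
  plan:
    - [40,0,0,0,-0.35]
    - [70,0,0,0,-0.35]
    - [70,0,15,0,-0.35]
    - [70,0,25,0,-0.35]
    - [70,0,29,0,-0.35]
    - [70,0,32,0,-0.35]
    - [70,0,35,0,-0.35]
    - [70,0,38,0,-0.35]

```text
time: 9.98
tool_pos: [0.5288, 0.007, 0.0207]
tool_rot: [0.706, 0.011, 0.708, -0.011]
contact_force: [-6.2, -0.1, 4.2]
gripper_width: 0.678
```

play_rows:
  plan:
    - [0,0,2,0,-0.35]
    - [0,0,4,0,-0.35]
    - [0,0,4,0,-0.35]

```text
time: 10.35
tool_pos: [0.5333, 0.0068, 0.0206]
tool_rot: [0.707, 0.011, 0.707, -0.011]
contact_force: [-5.3, -0.0, 3.3]
gripper_width: 0.672
```

```bash
cat >> h.py <<'E'
def top(n):
    f=grab(n);P=cloud(f);M=masks(f)
    m=M['orange']&(P[:,:,2]>.034)&(P[:,:,2]<.05)&(abs(P[:,:,0]-.59)<.09)&(P[:,:,1]<.1)&(P[:,:,1]>-.23)
    p=P[m][:,:2]*1000; r=cv2.minAreaRect(p.astype(np.float32)); print(n,m.sum(),np.round(r[0],1),np.round(r[1],1),round(r[2],1),'min',np.percentile(p,1,0).round(1),'max',np.percentile(p,99,0).round(1))
E
python3 - <<'E'
from h import *
for n in ['scene','side','wrist']: top(n)
print(manip.state()['tool_pos'])
E
```

```text
scene 574 [591.6   5.2] [93.9 91.8] 87.8 min [545.7 -40.3] max [637.   51.7]
side 184 [591.7   9.9] [91.8 91.6] 89.9 min [547.7 -34.8] max [637.   55.8]
wrist 4416 [556.6   7.9] [64.1 28.9] 82.8 min [544.2 -20.1] max [569.7  37.8]
[0.53327095 0.00681817 0.02051772]
```

play_rows:
  plan:
    - [0,0,1.5,0,-0.35]
    - [0,0,1.5,0,-0.35]
    - [0,0,-15,0,-0.35]
    - [-40,0,-15,0,-0.35]
    - [-70,20,0,0.18,-0.35]
    - [-70,50,30,0.36,-0.35]
    - [-70,75,60,0.54,-0.35]
    - [-70,76,60,0.72,-0.35]

```text
time: 11.5
tool_pos: [0.5987, 0.0825, 0.0911]
tool_rot: [0.659, 0.261, 0.656, -0.26]
contact_force: [-0.3, -0.1, 0.1]
gripper_width: 0.675
```

play_rows:
  plan:
    - [0,0,0,0.18,-0.35]
    - [0,0,0,0.36,-0.35]
    - [0,0,0,0.54,-0.35]
    - [0,0,0,0.72,-0.35]
    - [0,0,0,0.85,-0.35]
    - [0,0,0,0.85,-0.35]

```text
time: 12.25
tool_pos: [0.5966, 0.0811, 0.0906]
tool_rot: [0.493, 0.508, 0.492, -0.506]
contact_force: [-0.2, 0.4, 0.6]
gripper_width: 0.677
```

```bash
python3 - <<'E'
from h import *
for n in ['scene','side','wrist']: top(n)
s=manip.state();print(s['tool_pos'],Ro.from_quat(np.roll(s['tool_rot'],-1)).as_matrix().round(3))
f=grab('wrist');report(f,['green'],.02,.04);report(f,['yellow'],0,.012);report(f,['white'],.01,.018)
cv2.imwrite('pics/w7.png',f['img'][:,:,::-1])
E
```

```text
scene 297 [592.7   6. ] [92.7 92. ] 88.5 min [549.7 -39.9] max [639.1  52.2]
side 251 [591.7  10. ] [94.4 91.1] 87.7 min [546.  -36.7] max [636.2  53.9]
wrist 374 [593.6  16.7] [69.9 91.9] 88.2 min [549.1 -13.5] max [638.4  52.4]
[0.59611846 0.08103702 0.09042693] [[ 0.001  1.    -0.028]
 [ 0.    -0.028 -1.   ]
 [-1.     0.001 -0.   ]]
white 13647 px [326. 247.] mean [0.6001 0.0557 0.0146] z5-95 [0.0136 0.0156] rect [595.4  45.3] [ 70.8 230.7] 88.1
white 339 px [391. 336.] mean [ 0.6483 -0.0197  0.0145] z5-95 [0.0136 0.0155] rect [649.6 -19.5] [46.2  8.4] 88.2
white 147 px [247. 336.] mean [ 0.5375 -0.0164  0.0146] z5-95 [0.0137 0.0156] rect [536.9 -17.8] [32.2  5. ] 88.0
white 203 px [183. 373.] mean [ 0.4833 -0.0486  0.0145] z5-95 [0.0137 0.0155] rect [483.2 -48.1] [15.9 10.9] 88.3
white 205 px [457. 372.] mean [ 0.7021 -0.055   0.0145] z5-95 [0.0135 0.0154] rect [702.5 -55. ] [17. 11.] 85.4
```

View pics/w7.png

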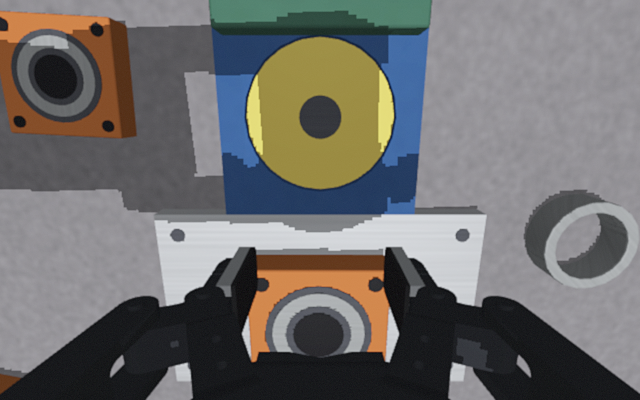

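The wrist view shows the housing square to the deck: 92 mm wide, centred at x 593.6 mm against a deck axis of 594.5 mm, and the same yaw within 0.1°. Next I'll slide it toward the nest.

play_rows:
  plan:
    - [40,0,0,0,-0.35]
    - [70,0,0,0,-0.35]
    - [71,0,8,0,-0.35]
    - [71,0,14,0,-0.35]
    - [71,0,17,0,-0.35]
    - [71,0,20,0,-0.35]
    - [71,0,24,0,-0.35]
    - [71,0,29,0,-0.35]

```text
time: 13.45
tool_pos: [0.5961, 0.0532, 0.0211]
tool_rot: [0.493, 0.509, 0.492, -0.506]
contact_force: [1.2, 5.4, 3.1]
gripper_width: 0.674
```

play_rows:
  plan:
    - [0,0,5,0,-0.35]
    - [0,0,10,0,-0.35]
    - [0,0,15,0,-0.35]
    - [0,0,20,0,-0.35]
    - [0,0,25,0,-0.35]
    - [0,0,30,0,-0.35]
    - [0,0,35,0,-0.35]
    - [0,0,40,0,-0.35]

```text
time: 14.45
tool_pos: [0.5949, 0.0132, 0.021]
tool_rot: [0.493, 0.509, 0.492, -0.506]
contact_force: [1.1, 5.4, 3.4]
gripper_width: 0.672
```

```bash
python3 - <<'E'
from h import *
for n in ['scene','side','wrist']: top(n)
print(manip.state()['tool_pos'],manip.state()['contact_force'])
f=grab('wrist');report(f,['white'],.01,.018);report(f,['yellow'],0,.012)
f=grab('scene');report(f,['yellow'],0,.012)
E
```

```text
scene 154 [604.4 -42.6] [ 62.8 101.5] 8.6 min [566.9 -89.8] max [636.1   3.5]
side 130 [590.  -42.9] [96.5 91.4] 87.2 min [543.7 -83.5] max [635.1   5.9]
wrist 3949 [595.4 -10.7] [29.  65.4] 84.7 min [564.8 -18.9] max [624.7   2.3]
[0.59467205 0.01249738 0.02054307] [-0.0393081   4.00122149  2.81623988]
white 8604 px [186. 159.] mean [0.5362 0.0614 0.0146] z5-95 [0.0136 0.0157] rect [535.4  58.7] [46.6 46.5] 88.2
white 24548 px [495. 197.] mean [0.6774 0.0384 0.0146] z5-95 [0.0136 0.0156] rect [672.3  26.8] [102.4  77.1] 87.9
white 3690 px [135. 285.] mean [ 5.023e-01 -2.000e-04  1.460e-02] z5-95 [0.0137 0.0155] rect [508.8  -3.3] [34.4 60.6] 88.3
white 91 px [117. 365.] mean [ 0.484  -0.0478  0.0146] z5-95 [0.0137 0.0155] rect [483.7 -48.1] [13.2  3. ] 45.7
white 95 px [523. 365.] mean [ 0.7026 -0.055   0.0146] z5-95 [0.0137 0.0153] rect [702.8 -55.3] [ 3.2 14.7] 38.0
white 263 px [179. 372.] mean [ 0.5164 -0.0531  0.0145] z5-95 [0.0137 0.0152] rect [515.4 -52.5] [ 9.9 13.4] 86.3
white 252 px [461. 371.] mean [ 0.6695 -0.058   0.0145] z5-95 [0.0137 0.0154] rect [670.6 -57.3] [13.4  9.3] 0.4
yellow 497 px [274. 174.] mean [ 0.5946 -0.1456  0.006 ] z5-95 [0.0028 0.009 ] rect [ 588.5 -133.1] [83.5 91.1] 88.3
yellow 917 px [338. 253.] mean [0.5957 0.1428 0.0066] z5-95 [0.0037 0.0095] rect [594.7 140.8] [87.7 92.7] 88.9
```

play_rows:
  plan:
    - [0,0,5,0,-0.35]
    - [0,0,10,0,-0.35]
    - [0,0,15,0,-0.35]
    - [0,0,20,0,-0.35]
    - [0,0,25,0,-0.35]
    - [0,0,30,0,-0.35]
    - [0,0,35,0,-0.35]
    - [0,0,40,0,-0.35]

```text
time: 15.7
tool_pos: [0.5925, -0.0273, 0.0197]
tool_rot: [0.492, 0.508, 0.493, -0.507]
contact_force: [0.2, 5.2, 3.2]
gripper_width: 0.675
```

play_rows:
  plan:
    - [0,0,4,0,-0.35]
    - [0,0,8,0,-0.35]
    - [0,0,12,0,-0.35]
    - [0,0,16,0,-0.35]
    - [0,0,20,0,-0.35]
    - [0,0,24,0,-0.35]
    - [0,0,27,0,-0.35]
    - [0,0,30,0,-0.35]

```text
time: 16.7
tool_pos: [0.5909, -0.0582, 0.0189]
tool_rot: [-0.492, -0.507, -0.493, 0.508]
contact_force: [0.4, 2.6, -1.1]
gripper_width: 0.675
```

```bash
cat >> h.py <<'E'
def plane():
  for n in ['scene','side','wrist']:
    f=grab(n);P=cloud(f);M=masks(f)
    m=M['orange']&(P[:,:,2]>.02)&(P[:,:,2]<.06)&(abs(P[:,:,0]-.59)<.07)&(P[:,:,1]<.0)&(P[:,:,1]>-.23)
    p=P[m]*1000; 
    if len(p)<50: print(n,len(p));continue
    c,_,_,_=np.linalg.lstsq(np.c_[p[:,:2]-[588,-125],np.ones(len(p))],p[:,2],rcond=None)
    r=cv2.minAreaRect(p[:,:2].astype(np.float32));print(n,len(p),'tilt',(c[:2]*57.3).round(1),'z0',c[2].round(1),np.round(r[0],1),np.round(r[1],1),round(r[2],1),'z pct',np.percentile(p[:,2],[5,50,95]).round(1),'min',p.min(0).round(),'max',p.max(0).round())
E
python3 - <<'E'
from h import *
plane(); print(manip.state()['tool_pos'],manip.state()['contact_force'])
E
```

```text
scene 209 tilt [-4.  -2.2] z0 33.7 [ 597.4 -116. ] [73.5 99. ] 0.7 z pct [21.8 33.  41. ] min [ 560. -165.   20.] max [634. -67.  43.]
side 185 tilt [ 1.9 -1.1] z0 34.0 [ 587.1 -112.9] [92.4 97.8] 1.6 z pct [22.8 34.  41.5] min [ 542. -162.   20.] max [634. -64.  60.]
wrist 3791 tilt [0.1 5.1] z0 36.2 [591.1 -83.2] [28.2 66.3] 86.4 z pct [39.3 40.5 41.6] min [558. -99.  38.] max [624. -68.  55.]
[ 0.59142577 -0.05850606  0.01940328] [-0.96527508  0.35417567  0.43312097]
```

play_rows:
  plan:
    - [0,0,2,0,-0.35]
    - [0,0,4,0,-0.35]
    - [0,0,6,0,-0.35]
    - [0,0,7,0,-0.35]
    - [0,0,8,0,-0.35]
    - [0,0,8,0,-0.35]

```text
time: 17.6
tool_pos: [0.5912, -0.0661, 0.0193]
tool_rot: [-0.492, -0.507, -0.492, 0.508]
contact_force: [-0.4, 2.4, -1.2]
gripper_width: 0.674
```

```bash
python3 - <<'E'
from h import *
plane(); print(manip.state()['tool_pos'],manip.state()['contact_force'])
E
```

```text
scene 217 tilt [-4.1 -2.1] z0 33.4 [ 597. -124.] [99.3 74.4] 89.6 z pct [22.2 32.9 39.8] min [ 560. -174.   20.] max [634. -74.  43.]
side 196 tilt [ 2.5 -1.9] z0 33.6 [ 587.3 -118.4] [92.8 98.7] 1.3 z pct [21.5 33.3 41.3] min [ 542. -168.   20.] max [634. -69.  44.]
wrist 3797 tilt [-0.   4.8] z0 36.4 [591.  -90.9] [28.5 67.2] 86.3 z pct [38.7 39.9 40.9] min [ 557. -107.   37.] max [624. -75.  55.]
[ 0.59124707 -0.06605388  0.0193602 ] [-1.141233    1.31186726 -1.06253633]
```

Rear edge still riding the rim; a few more millimetres are needed.

play_rows:
  plan:
    - [0,0,1,0,-0.35]
    - [0,0,2,0,-0.35]
    - [0,0,2,0,-0.35]

```text
time: 18.12
tool_pos: [0.5913, -0.0676, 0.0193]
tool_rot: [0.492, 0.508, 0.493, -0.507]
contact_force: [0.7, 3.6, -0.4]
gripper_width: 0.671
```

play_rows:
  plan:
    - [0,0,1,0,-0.35]
    - [0,0,2,0,-0.35]
    - [0,0,2,0,-0.35]

```text
time: 18.5
tool_pos: [0.5912, -0.0677, 0.0193]
tool_rot: [0.491, 0.509, 0.493, -0.506]
contact_force: [0.6, 11.0, 0.5]
gripper_width: 0.674
```

```bash
python3 - <<'E'
from h import *
plane(); print(manip.state()['tool_pos'],manip.state()['contact_force'])
E
```

```text
scene 214 tilt [-3.1 -3. ] z0 31.2 [ 594.8 -126.1] [98.1 78.8] 88.2 z pct [22.7 31.4 34.4] min [ 557. -175.   20.] max [636. -76.  36.]
side 181 tilt [ 2.3 -2.2] z0 31.2 [ 587.3 -121.4] [ 91.3 100.6] 0.6 z pct [21.1 31.3 35.7] min [ 542. -172.   20.] max [633. -71.  54.]
wrist 3749 tilt [-0.5  1.8] z0 31.4 [591.2 -93.2] [32.3 70.8] 86.8 z pct [31.5 32.5 33.5] min [ 555. -111.   30.] max [626. -76.  58.]
[ 0.5911649  -0.06771322  0.01933357] [ 0.06460356 10.79430704  0.72247942]
```

The rear top edge is now at 32.5 mm (6 + 26 expected), so the housing has dropped in. I'll back off and look at the result and the valve.

play_rows:
  plan:
    - [0,0,-12,0,-0.35]
    - [-50,0,-14,0,-0.35]
    - [-100,0,-30,0,0.5]
    - [-150,0,-60,0,1]
    - [-160,0,-100,0,1]
    - [-160,0,-100,0,1]

```text
time: 19.4
tool_pos: [0.5953, 0.0314, 0.1818]
tool_rot: [0.495, 0.507, 0.492, -0.506]
contact_force: [0.5, -0.4, 0.1]
gripper_width: 0.004
```

```bash
python3 - <<'E'
from h import *
plane(); print(manip.state()['tool_pos'],manip.state()['contact_force'])
fs={}
for n in ['scene','side']:
    f=grab(n); print(n);report(f,['red'],.05,.12);report(f,['white'],.055,.12);report(f,['green'],.055,.12);fs[n]=f['img'][:,:,::-1]
    report(f,['yellow'],0,.012)
a=fs['scene'][50:200,180:330];b=fs['side'][110:260,280:430]
cv2.imwrite('pics/c9.png',np.hstack([cv2.resize(x,None,fx=2.6,fy=2.6,interpolation=cv2.INTER_CUBIC) for x in(a,b)]))
E
```

```text
scene 451 tilt [-0.5 -1.2] z0 31.2 [ 587.9 -125. ] [96.5 93.7] 88.1 z pct [23.1 31.7 34.7] min [ 540. -174.   20.] max [635. -76.  38.]
side 286 tilt [ 0.6 -2.5] z0 31.1 [ 588.8 -121.8] [99.5 93.6] 88.6 z pct [21.7 31.6 35. ] min [ 541. -172.   20.] max [635. -73.  37.]
wrist 0
[0.59376624 0.02930045 0.1785598 ] [-0.25377346  0.893762   -0.36206706]
scene
red 64 px [260.  81.] mean [ 0.4729 -0.3883  0.0874] z5-95 [0.0838 0.0901] rect [ 472.4 -389.1] [51.1 12.9] 9.5
white 400 px [242.  97.] mean [ 0.5405 -0.3849  0.0695] z5-95 [0.0626 0.0897] rect [ 529.3 -400.1] [118.9  82.9] 71.4
yellow 930 px [338. 253.] mean [0.5957 0.143  0.0064] z5-95 [0.0034 0.0093] rect [595.  141.6] [87.  92.7] 89.2
side
red 33 px [379. 146.] mean [ 0.4726 -0.3862  0.0852] z5-95 [0.0801 0.0887] rect [ 472.  -385.5] [51.1 16.2] 13.5
white 57 px [355. 149.] mean [ 0.5582 -0.373   0.0678] z5-95 [0.0646 0.0708] rect [ 559.2 -372.8] [30.  77.9] 21.9
yellow 292 px [299. 239.] mean [0.5991 0.1327 0.0072] z5-95 [0.0047 0.0097] rect [600.8 132.1] [61.4 92.4] 89.6
```

View pics/c9.png

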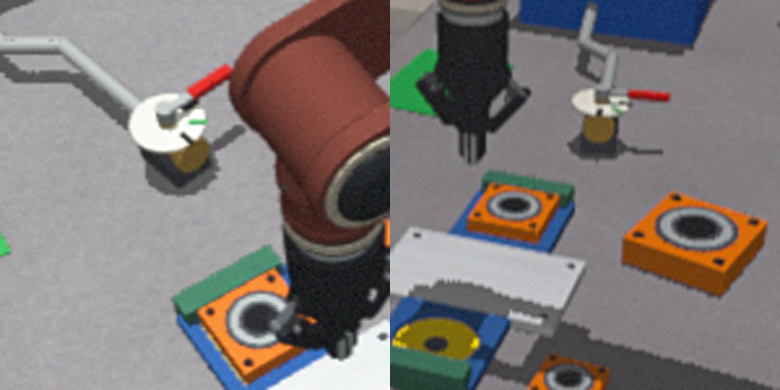

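The housing sits level in the nest in both views. The lever points toward -x, closed. I'll move above the valve for a close wrist view.

play_rows:
  plan:
    - [-20,-50,30,0,1]
    - [-20,-90,80,0,1]
    - [-20,-106,140,0,1]
    - [-20,-106,200,0,1]
    - [-20,-106,260,0,1]
    - [-20,-106,320,0,1]
    - [-20,-106,380,0,1]
    - [-20,-106,430,0,1]

```text
time: 20.65
tool_pos: [0.4738, -0.3996, 0.1983]
tool_rot: [-0.491, -0.508, -0.492, 0.508]
contact_force: [-0.1, 0.2, 0.3]
gripper_width: 0.004
```

play_rows:
  plan:
    - [0,0,25,0,1]
    - [0,0,35,0,1]
    - [0,0,35,0,1]

```text
time: 21.02
tool_pos: [0.4737, -0.4317, 0.1986]
tool_rot: [0.492, 0.508, 0.493, -0.508]
contact_force: [0.5, -0.1, -0.8]
gripper_width: -0.0
```

```bash
python3 - <<'E'
from h import *
plane()
s=manip.state();print(s['tool_pos'],Ro.from_quat(np.roll(s['tool_rot'],-1)).as_matrix().round(3),s['joint_pos'].round(2))
f=grab('wrist');report(f,['red'],.05,.12);report(f,['white'],.055,.12);report(f,['green'],.04,.12)
cv2.imwrite('pics/w10.png',f['img'][:,:,::-1]); np.save('pics/w10.npy',cloud(f))
E
```

```text
scene 585 tilt [-0.4 -1.2] z0 31.3 [ 588.  -124.9] [96.8 93.6] 88.0 z pct [24.8 31.7 34.6] min [ 540. -174.   20.] max [636. -75.  38.]
side 288 tilt [ 0.7 -3.1] z0 31.2 [ 588.8 -122.3] [98.5 94.5] 87.5 z pct [21.1 31.6 35.2] min [ 542. -173.   20.] max [635. -71.  38.]
wrist 0
[ 0.47435643 -0.43051104  0.19917993] [[-0.     1.    -0.029]
 [ 0.    -0.029 -1.   ]
 [-1.    -0.    -0.   ]] [-0.85  0.11  1.61  0.    1.43 -0.82]
white 3761 px [416. 140.] mean [ 0.5542 -0.3879  0.0679] z5-95 [0.0665 0.0689] rect [ 550.5 -389.4] [83.7 53.6] 67.4
green 186 px [361. 111.] mean [ 0.5095 -0.3633  0.0687] z5-95 [0.0675 0.0699] rect [ 509.6 -363.4] [ 6.  18.9] 52.4
```

View pics/w10.png

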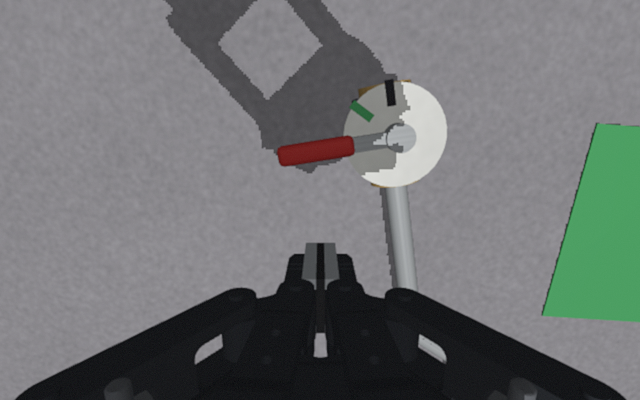

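```bash
python3 - <<'E'
import numpy as np,cv2
P=np.load('pics/w10.npy')*1000; im=cv2.imread('pics/w10.png'); h=cv2.cvtColor(im,cv2.COLOR_BGR2HSV)
for uv in [(402,137),(396,134),(375,142),(365,144),(399,200),(403,270)]: print(uv,P[uv[1],uv[0]].round(1))
m=((h[:,:,0]<6)|(h[:,:,0]>174))&(h[:,:,1]>150)&(P[:,:,2]>70)&(P[:,:,2]<95)
p=P[m];r=cv2.minAreaRect(p[:,:2].astype(np.float32));print('red',len(p),p.mean(0).round(1),r,np.percentile(p[:,2],[5,50,95]))
d=p[:,:2]-p[:,:2].mean(0);w,v=np.linalg.eigh(d.T@d);print('axis',v[:,1],np.degrees(np.arctan2(v[1,1],v[0,1])))
q=P[(P[:,:,2]>63)&(P[:,:,2]<72)&(abs(P[:,:,0]-548)<60)&(abs(P[:,:,1]+385)<60)]
print('disc',cv2.minEnclosingCircle(q[:,:2].astype(np.float32)),len(q))
q=P[(P[:,:,2]>78)&(P[:,:,2]<100)&(abs(P[:,:,0]-545)<25)&(abs(P[:,:,1]+385)<25)]
print('hub',len(q),q.mean(0),q.min(0),q.max(0),cv2.minEnclosingCircle(q[:,:2].astype(np.float32)))
E
```

```text
(402, 137) [ 537.3 -383.    90.5]
(396, 134) [ 532.8 -380.6   90.4]
(375, 142) [ 518.1 -386.6   84.9]
(365, 144) [ 510.5 -387.9   84.5]
(399, 200) [ 545.1 -441.2   55.4]
(403, 270) [ 551.3 -510.6   54.6]
red 1473 [ 472.4 -391.4   88.1] ((472.2219543457031, -391.8193664550781), (58.13899612426758, 14.841289520263672), 7.08655309677124) [85.63938606 88.29913671 89.61440247]
axis [-0.99191942 -0.1268695 ] -172.71126987305527
disc ((537.1102294921875, -383.9439392089844), 43.862972259521484) 7101
hub 904 [ 534.31438408 -383.98981453   89.36045715] [ 520.05049731 -394.96976459   78.03500077] [ 547.80647628 -373.14743521   93.08571517] ((533.5996704101562, -385.3409729003906), 14.648067474365234)
```

Wrist view: the pivot is at (537,-383) mm and the grip centre 65.2 mm from it, which matches the spec. The lever is at 187.3°, so half open is 142.3°; the green mark measures 144°. I'll push it around with the closed fingers, turning the tool with the lever.

play_rows:
  plan:
    - [40,3,-5,-0.08,1]
    - [80,3,-5,-0.156,1]
    - [115,3,-5,-0.156,1]
    - [129,3,-5,-0.156,1]
    - [129,3,-5,-0.156,1]

```text
time: 21.85
tool_pos: [0.4773, -0.4259, 0.0698]
tool_rot: [0.53, 0.467, 0.531, -0.467]
contact_force: [0.1, 0.4, 1.0]
gripper_width: -0.002
```

play_rows:
  plan:
    - [0,0,-10,0,1]
    - [0,0,-16.5,0,1]
    - [0,-1.9,-25.1,0.131,1]
    - [0,-2.6,-34,0.262,1]
    - [0,-2.1,-42.8,0.393,1]
    - [0,-0.5,-51.5,0.524,1]
    - [0,2.2,-59.9,0.654,1]
    - [0,3.3,-62.6,0.698,1]

```text
time: 22.85
tool_pos: [0.4735, -0.3648, 0.0723]
tool_rot: [0.34, 0.621, 0.337, -0.621]
contact_force: [-0.4, -2.5, 0.1]
gripper_width: 0.003
```

```bash
cat >> h.py <<'E'
def lever():
  for n in ['scene','side','wrist']:
    f=grab(n);P=cloud(f)*1000;h=cv2.cvtColor(f['img'],cv2.COLOR_RGB2HSV)
    m=((h[:,:,0]<6)|(h[:,:,0]>174))&(h[:,:,1]>150)&(P[:,:,2]>76)&(P[:,:,2]<95)&(np.hypot(P[:,:,0]-537,P[:,:,1]+383.5)<105)
    p=P[m]
    if len(p)<15: print(n,len(p));continue
    r=cv2.minAreaRect(p[:,:2].astype(np.float32));c=p.mean(0);print(n,len(p),c.round(1),np.round(r[1],1),'rect',round(r[2],1),'lever open deg',round(187.3-np.degrees(np.arctan2(c[1]+383.3,c[0]-537))%360,1))
E
python3 - <<'E'
from h import *
lever(); s=manip.state();print(s['tool_pos'],s['contact_force'])
E
```

```text
scene 93 [ 483.7 -345.3   86.6] [18.7 55.3] rect 59.9 lever open deg 42.8
side 38 [ 480.2 -338.4   85.3] [16.7 53.1] rect 51.9 lever open deg 45.6
wrist 5170 [ 484.  -345.6   87.7] [16.9 58.9] rect 55.8 lever open deg 42.7
[ 0.47327126 -0.36442948  0.07162711] [ 0.2930049  -0.33355433  1.11763557]
```

Lever at about 42°, so I'll nudge it slightly further, back away and check.

play_rows:
  plan:
    - [0,0.3,-1.5,0.02,1]
    - [0,0.3,-2.9,0.04,1]
    - [0,0.3,-2.9,0.04,1]
    - [0,0,10,0.04,1]
    - [0,0,30,0.04,1]
    - [-60,0,40,0.04,1]
    - [-120,0,50,0.04,1]
    - [-120,0,50,0.04,1]

```text
time: 24.0
tool_pos: [0.4471, -0.4106, 0.1978]
tool_rot: [0.33, 0.629, 0.321, -0.627]
contact_force: [0.2, 0.4, -0.9]
gripper_width: -0.001
```

```bash
python3 - <<'E'
from h import *
lever(); plane(); s=manip.state();print(s['time'],s['tool_pos'],s['contact_force'])
f=grab('scene');w=grab('wrist');report(f,['white'],.018,.032)
cv2.imwrite('pics/fin.png',np.vstack([cv2.resize(f['img'][40:220,180:400,::-1],(440,360),interpolation=cv2.INTER_CUBIC),cv2.resize(w['img'],(440,240))[:,:,::-1]]))
E
```

```text
scene 97 [ 485.4 -341.8   86.2] [15.2 55.9] rect 52.0 lever open deg 46.1
side 35 [ 483.  -336.5   85.6] [13.5 51.1] rect 59.8 lever open deg 48.2
wrist 1717 [ 484.4 -344.3   88.2] [15.  57.5] rect 53.0 lever open deg 43.8
scene 584 tilt [-0.6 -1.1] z0 31.3 [ 588.1 -125.1] [96.9 93.1] 88.3 z pct [23.8 31.7 35.1] min [ 540. -175.   20.] max [635. -76.  38.]
side 285 tilt [ 0.2 -2.8] z0 31.1 [ 589.1 -122.7] [98.6 95.3] 88.6 z pct [21.8 31.5 35.6] min [ 542. -173.   20.] max [636. -73.  37.]
wrist 0
24.3 [ 0.4447877  -0.4053335   0.18771079] [-0.08228116  0.33315122 -0.58894991]
white 57 px [395. 226.] mean [0.4397 0.1738 0.0205] z5-95 [0.0185 0.0232] rect [438.8 172.6] [41.4 41.2] 17.5
white 144 px [255. 266.] mean [0.7796 0.0542 0.0238] z5-95 [0.0212 0.0268] rect [778.8  54.5] [58.6 57.5] 59.3
white 192 px [441. 303.] mean [0.4876 0.383  0.0281] z5-95 [0.0251 0.0308] rect [485.9 382.5] [66.9 66.3] 49.5
white 633 px [389. 357.] mean [0.658  0.4003 0.0258] z5-95 [0.0232 0.0287] rect [655.9 399.4] [91.7 92.4] 50.2
white 274 px [389. 357.] mean [0.6575 0.3996 0.0271] z5-95 [0.0245 0.0295] rect [656.8 399.4] [59.  57.5] 49.4
```

View pics/fin.png

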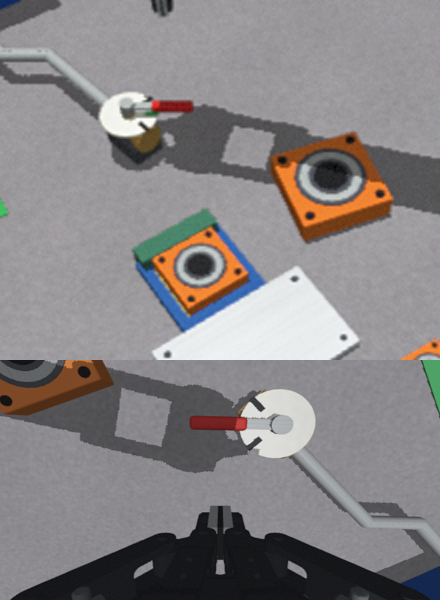

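The lever lies midway between the black marks, covering the green one, and the housing sits in its nest. I'll do one flatness check on the top face only and then hand in.

```bash
python3 - <<'E'
from h import *
P=np.concatenate([cloud(grab('scene')).reshape(-1,3) for _ in range(6)])*1000
a=np.radians(-1.7);d=(P[:,:2]-[588,-125])@np.array([[np.cos(a),-np.sin(a)],[np.sin(a),np.cos(a)]])
p=P[(abs(d)<42).all(1)&(P[:,2]>15)]; p=p[abs(p[:,2]-np.median(p[:,2]))<6]
c=np.linalg.lstsq(np.c_[p[:,:2]-[588,-125],np.ones(len(p))],p[:,2],rcond=None)[0];print(len(p),c[:2]*57.3,c[2])
ok=np.hypot(*(c[:2]*57.3))<1.2 and abs(c[2]-32)<1.6
print(ok)
if ok: print(manip.job_done())
E
```

```text
4936 [-0.13910176 -0.22892511] 32.94027027730568
True
the job is handed in; nothing more can be done
None
```

The orange housing is in the square nest and the air-valve lever stands at about 45°. I handed the job in at about 24.6 s of the 69 s; it gave no verdict.

**What I did:** I slid the middle-sized housing across the deck with two-finger pushes. The first push, from +x, moved it sideways more than it turned it. I then squared it from +y, centred it with a push from -x, and slid it into the nest until it dropped. After that I pushed the lever round with the closed fingers and backed off.

**Last checks:**
- **Housing:** its top is at 32.9 mm (32 mm expected) and tilted about 0.3°. Its centre is near (588, -125) mm, which is where I estimated the pocket's centre to be.
- **Lever:** the three cameras read 43.8°, 46.1° and 48.2°, all within the 7° tolerance. I trust the close wrist view (43.8°) most. The lever covers the green mark.
- **Loose parts:** the round housing and both rings read within about 2 mm of where they started.
- **Robot:** it is clear of everything.

**Disagreements:** the overall plane fits showed 1–3° of tilt because they included the housing's sides. The fit on the top face alone did not show this. The side camera put the centre 2–3 mm off in y, which I put down to its shallow view.

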